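# Bring a bench gauge down on a scissor blade with the outer ring only

### The arm

A 7-joint arm with a two-finger parallel gripper is mounted at the origin on the work surface. World frame = base frame: x ahead of the robot, y to its left, z up, the work surface at z = 0. Lengths are in m, angles in rad, forces in N, time in s.
With the tool pointing down it reaches from about 0.375 to 0.925 m from the base axis. Payload 3.1 kg.
Tool frame: the origin (TCP) lies on the centre line of the jaws, within the pads' length; the fingertips stand nose_length ahead of it and the grasp point (between the pads) lies 2 mm behind it (nose_length is the distance from the TCP to the fingertips, in m); y points along the fingers, x is the direction in which the jaws open and shut, and the axes are right-handed (so a half turn about y gives the same grasp; the last joint's range is limited). The gripper opens to 85 mm and grips with 20 to 120 N. Pads are 22 mm wide; open, the fingers measure 114 mm over their backs; the gripper's body (76 mm by 85 mm) begins 54 mm behind the grasp point. The pads swing forward as they close: fully open they stand 13 mm farther back than shut.
Start: joints at [1.02, 0.383, 0.044, 1.598, -0.018, 1.161, -0.05], TCP at [0.284, -0.584, 0.248] pointing down, gripper open.
Joint ranges: [-2.61, 2.61], [-0.41, 2.15], [-1.48, 1.57], [0, 2.5], [-1.57, 4.71], [0.05, 1.97], [-2.85, 2.85]. Speed limits (rad/s): [2.79, 2.79, 3.14, 3.14, 3.14, 3.14, 3.14].

### API

Orientations are given as a unit quaternion [x, y, z, w].
In Python, from bench import state, camera, finish_job, nose_length gives the robot as it stands.
- The arm moves only by the tool jog_arm, never from a script. Its argument "increments" is a list of rows, each a list of 4 numbers: the shift along the tool's x, y, z as a fraction of full scale, then the turn about the tool's y as a fraction of full scale. In form: [[dx, dy, dz, turn], ...]. A call has 1 to 5 rows; each row is the pose to reach, as a shift and turn from the pose commanded when the call began, along the tool's axes at that moment; what a row does not reach only later rows make up. Full scale, the value 1, is 150 mm for a shift and 60 degrees for a turn. A row lasts 1/10 s, in which the tool goes at most 50 mm and 8.59 degrees, less where a joint would pass 70% of its speed; a pose out of reach is approached as far as the arm can. A call with a number of a shift or a turn outside -1 to 1 is refused whole. A call with a gripper value outside its range is refused whole. "claw" is the gripper's target within -1 to 1 (shut at 1, half-way at 0, fully open at -1), set as the call begins (left out, the last holds). The fingers move at their own pace and stop on an object; the grip force is fixed at half the most. Time passes only in rows, so rows that repeat a pose let the fingers close. It gives the time, the measured TCP pose, the force and the opening at its end, in the units of the state.
- state(): the state, without advancing time (a new reading comes with each control period).
- camera(name): name is "side" or "top" or "wrist"; returns a dict with "color" (480x640x3 uint8, red, green, blue), "range_z" (480x640 float32, m along the optical axis (not along the pixel's ray), 0 where there is no reading), "camera_matrix" (3x3 intrinsics, pixels), "k1" (the pictures are not rectified: a ray, as slopes to the right and down, at radius r is drawn at 1 + k1 r^2 times it, then the intrinsics apply), "xyz" and "attitude" of the camera in the world. Camera axes: x right, y up, looking along -z (the intrinsics and any distortion apply to the point x, -y, -z); pixel columns grow to the right and rows downward; lengths in m; the calibration is good to about 2 mm. A picture is of the moment at which its call begins.
- finish_job(): hands the job in, once; it reports no verdict.
The state is a dict: "clock": time; "joints": joint angles; "qd": joint speeds; "joint_efforts": joint torques, N m; "ee_pos": TCP position; "ee_rot": TCP orientation; "ft_force": force on the tool from outside, world axes, zero at the start; "moment": the same for the moment, N m; "width": opening from 0.0 (shut) to 1.0 (fully open).
Only numpy, scipy, OpenCV 4.12 (cv2) and the standard library are available. Lean on these libraries where they do the work, as an engineer would, in place of code of your own. Each camera call takes 0.05 s, during which the arm holds its last target.

### The job

Set up the loose scissor half (the single blade with one finger bow, not the finished pair) for gauging: lay it flat on the gauge's steel rest with the middle of its blade centred under the foot, and let go of it. Then bring the sprung foot down with the large outer ring alone until it presses on the blade with about 10 N, and leave it standing so. The small fine knob on top is already zeroed and must not turn, never press the blade with more than 20 N, and do not disturb the other things on the table.

Things in the scene. Friction and masses are not known exactly. Their poses are not given: they have to be found in the camera images.
- gauge: Fixed grey cast-iron bench gauge. Origin on the table under the vertical spindle axis, z up; its -x end faces the robot. Base x -150 to 90, y -55 to 115 mm, 24 mm high. Column x +-33, y 68 to 114 mm carries the head over the axis (radius 30 mm, from 98 to 154 mm above the table; arm to the column x +-25 mm). Below the head the throat is open from both x ends and from -y.
- plate: The gauge's fixed flat steel rest, 230 x 105 mm, 6 mm thick, on the base; x -145 to 85, y -47 to 57 mm about the spindle axis. Origin on that axis on its underside, 24 mm above the table.
- rest (a point): Point of the rest's upper face on the spindle axis, 30 mm above the table, straight below the foot. The foot, a steel disc 12 mm across at the spindle's lower end, stands 13 to 23 mm above it at the start. It is sprung, 6 N per mm over 5 mm of travel: after the first touch about 0.14 rad of the ring makes 10 N.
- ring_grip (a point): Centre of the outer coarse ring: knurled aluminium, 56 mm across, 24 mm high (12 mm above and below), 6 mm clear above the head. Turned clockwise from above it feeds the foot down 12 mm per rad (2.8 rad in all) and stays where left. Its friction is 0.25 N m either way; each newton under the foot pulls it back counter-clockwise by 0.012 N m, so 10 N shows as 0.12 N m.
- fine_mark (a point): Outer end of the white line on top of the inner fine knob, 13 mm off the axis: dark knurled steel, 30 mm across, concentric with the ring, from 2 to 22 mm above the ring's top face. It turns on its own, very lightly (0.02 N m), and trims the foot by 0.3 mm per rad. It stands at any angle at the start and must stay so.
- blade: Loose steel scissor half, 90 to 130 g. Origin on the underside mid-shank, x to the point, z up. Shank x -46 to 32 mm, 11 mm wide, 9 thick (grip here; mass centre near x = 15); finger bow x -94 to -38, y -10 to 34 mm, 9 thick; boss x 30 to 60 mm, 18 wide, 7 thick; blade to x = 152 mm, 18 wide, tapering from x = 110, 5 thick, flat. Starts on the table, pointing roughly away from the robot.
- spot (a point): Middle of the blade, on its upper face: at (100, 0, 5) mm in the frame of blade. It belongs under the foot.
- pair: Finished pair of shears, slightly open, two bows and a brass pivot, 240 mm long, about 100 mm wide over the bows, 15 mm thick, origin on the underside between the shanks. Not to be moved.
- brush: Brush with a wooden handle, 190 mm long, origin at the centre of its underside. Not to be moved.
- case: Closed dark wooden case, 110 x 70 x 26 mm, origin at the centre of its underside. Not to be moved.
- core: Upright cardboard tube, 48 mm across, 70 mm high, origin at the centre of its underside. Not to be moved.

How it is judged:
On the way, in this order (a step that is already met when the one before it is completed fails the run):
1. the scissor half lies flat on the rest, let go of, with the middle of its blade under the foot (x of rest in the frame of blade between 0.085 and 0.115 m and y of rest in the frame of blade between -0.007 and 0.007 m and z of blade in the frame of gauge between 0.027 and 0.033 m and angle between blade's own z axis and vertical below 0.05 rad and contact force between the fingers and blade below 0.05 N and linear speed of blade below 0.01 m/s), for 0.2 s.
2. the foot presses on the blade with 5 to 16 N, so that with its own 1 N it bears on the rest with 6 to 17 N, the fingers off it (contact force between plate and blade between 6 and 17 N and contact force between the fingers and blade below 0.05 N), for 0.3 s.
At the end, for the whole second after the job is handed in: The scissor half lies flat and still on the steel rest, released, with the spindle axis within 15 mm along and 7 mm across of the middle of its blade; foot and weight press it on the rest with 6 to 17 N; the fine knob's mark is within 2.5 mm of where it was (all of step 2 and x of rest in the frame of blade between 0.085 and 0.115 m and y of rest in the frame of blade between -0.007 and 0.007 m and z of blade in the frame of gauge between 0.027 and 0.033 m and angle between blade's own z axis and vertical below 0.05 rad and linear speed of blade below 0.01 m/s and distance of fine_mark from where it was at the start of the episode below 0.0025 m); the robot touches nothing.
It fails at once if the fine knob turned: its mark more than 2.5 mm from its start (distance of fine_mark from where it was at the start of the episode above 0.0025 m).
It fails at once if the foot pressed on the blade with more than about 20 N (over 22 N on the rest, with the blade's own weight, the fingers off it) (contact force between plate and blade above 22 N and contact force between the fingers and blade below 0.05 N).
It fails at once if another thing on the table moved by more than 20 mm (distance of any of pair, brush, case, core from where it was at the start of the episode above 0.02 m).
It also fails if it takes over 64 s, if anything falls off the work surface, if the arm or the gripper's body presses on something with over 40 N, if the wrist force passes 120 N, or if a joint passes its speed limit or range.

## Working session

There is one attempt and no reset: what is moved stays moved. The work goes in short steps, Python scripts to look and compute and a tool call to move; the robot and the scene stay as the last step left them, time stands still between calls to the robot, and variables do not carry over. Pictures are saved under pics/ and viewed, and the job is handed in when it is done.

Besides the shell and the picture viewer there is one more tool, called after "Emit:" as name(argument=value, ...) on one line, values as JSON. jog_arm: Moves the arm, as the interface text tells. Shift numbers are shares of 150 mm and turn numbers shares of 60 degrees, none past 1 either way. Its arguments: {"type":"object","properties":{"increments":{"type":"array"},"claw":{"type":"number"}},"required":["increments"]}

```bash
ls; mkdir -p pics
cat > h.py <<'E'
import numpy as np, cv2, json
from bench import state, camera, finish_job, nose_length
def snap(n,f):
    c=camera(n); cv2.imwrite('pics/'+f+'.png',c['color'][:,:,::-1]); np.savez('pics/'+f+'.npz',**{k:np.asarray(v) for k,v in c.items()}); return c
E
python3 - <<'E'
from h import *
print(state(), nose_length)
for n in ("top","side","wrist"):
    c=snap(n,n+"0"); print(n,c['xyz'],c['attitude'],c['k1'],c['camera_matrix'])
E
```

```text
pics
{'clock': 0.0, 'joints': array([ 1.02022214,  0.38383524,  0.04383348,  1.59958666, -0.01789509,
        1.16115123, -0.04990359]), 'qd': array([-0.00036   ,  0.00176899,  0.00094755, -0.00107163, -0.0007363 ,
        0.00140622, -0.00062039]), 'joint_efforts': array([-6.73066716e-04, -4.33460248e+01,  1.02439441e+00, -2.49511671e+01,
        1.05514505e-02,  1.13077802e-02, -5.62264987e-06]), 'ee_pos': array([ 0.28395755, -0.58370654,  0.24688103]), 'ee_rot': array([-0.59904368,  0.37579037, -0.37418745,  0.59992668]), 'ft_force': array([ 0.34771719, -0.79163921,  0.49136848]), 'moment': array([-0.04174779,  0.06522548,  0.02275485]), 'width': 0.9982951192437246} 0.017
top [ 0.36149009 -0.01510349  1.15966372] [ 0.06897933 -0.05454072 -0.69625497  0.71238766] -0.08199306633935108 [[460.13530107   0.         321.68114664]
 [  0.         460.13530107 242.05070483]
 [  0.           0.           1.        ]]
side [0.30703093 0.73413498 0.94274944] [-0.05237391  0.36545448  0.91740476 -0.14855468] -0.08755146329117612 [[543.14199242   0.         324.28547409]
 [  0.         543.14199242 252.40548672]
 [  0.           0.           1.        ]]
wrist [ 0.34523471 -0.55487306  0.37202979] [-0.11434976  0.07265062 -0.52531667  0.84005262] -0.030913514503464776 [[353.77333821   0.         321.61921619]
 [  0.         353.77333821 242.46220033]
 [  0.           0.           1.        ]]
```

View pics/top0.png

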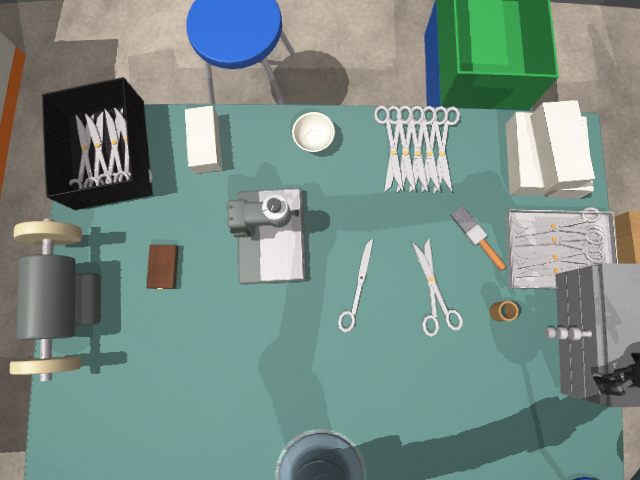

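View pics/side0.png

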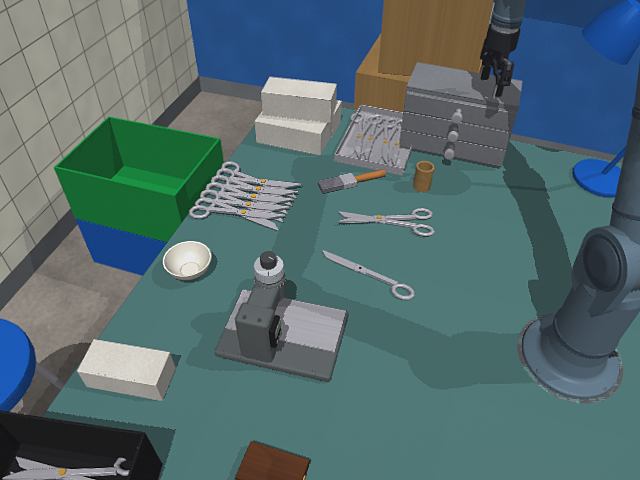

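View pics/wrist0.png

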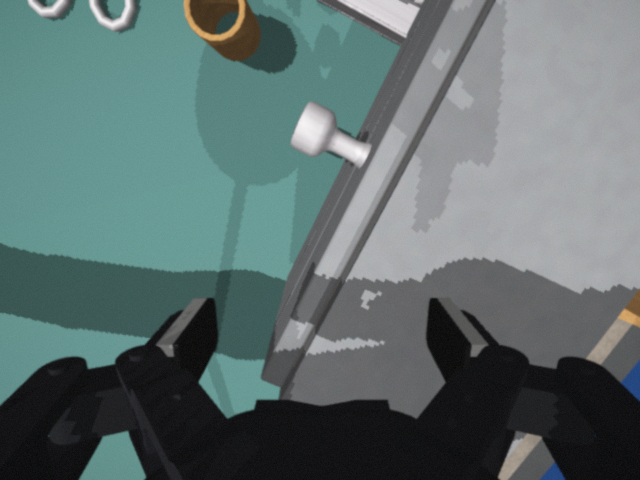

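```bash
cat >> h.py <<'E'
from scipy.spatial.transform import Rotation as R
def load(f): return dict(np.load('pics/'+f+'.npz'))
def rays(c,uv):
    K=c['camera_matrix']; uv=np.asarray(uv,float).reshape(-1,2)
    d=(uv-[K[0,2],K[1,2]])/[K[0,0],K[1,1]]; k=float(c['k1']); s=d.copy()
    for _ in range(20): s=d/(1+k*(s**2).sum(1,keepdims=True))
    return R.from_quat(c['attitude']).apply(np.c_[s[:,0],-s[:,1],-np.ones(len(s))])
def atz(c,uv,z):
    r=rays(c,uv); return c['xyz']+r*((z-c['xyz'][2])/r[:,2])[:,None]
def cloud(c):
    v,u=np.mgrid[0:480,0:640]; r=rays(c,np.c_[u.ravel(),v.ravel()])
    return (c['xyz']+r*c['range_z'].reshape(-1,1)).reshape(480,640,3)
def proj(c,P):
    p=R.from_quat(c['attitude']).inv().apply(np.atleast_2d(P)-c['xyz']); s=np.c_[p[:,0],-p[:,1]]/-p[:,2:]
    s=s*(1+float(c['k1'])*(s**2).sum(1,keepdims=True)); K=c['camera_matrix']
    return s*[K[0,0],K[1,1]]+[K[0,2],K[1,2]]
E
python3 - <<'E'
from h import *
s=state(); print(R.from_quat(s['ee_rot']).as_matrix().round(3))
c=load('top0'); P=cloud(c)
print('table z',np.median(P[300:340,380:420,2]), P[300:340,380:420,2].std())
for uv,z in [((347,321),.009),((371,240),.005),((275,207),.2)]: print(uv,atz(c,uv,z).round(4),P[uv[1],uv[0]].round(4))
im=cv2.imread('pics/top0.png')
cv2.imwrite('pics/crop0.png',cv2.resize(im[170:350,215:395],None,fx=3.3,fy=3.3,interpolation=cv2.INTER_CUBIC))
# blade mask
sub=(slice(230,335),slice(330,385))
g=im.min(2)[sub]; m=g>140
vv,uu=np.nonzero(m); uv=np.c_[uu+330,vv+230]; X=atz(c,uv,.006)[:,:2]
print(len(X)); 
# depth zs
Z=P[sub][...,2][m]; print('z',np.percentile(Z,[5,50,95]))
far=X[X[:,0]>X[:,0].max()-.15]; 
cen=far.mean(0); w,V=np.linalg.eigh(np.cov(far.T)); print('axis yaw',np.degrees(np.arctan2(V[1,1],V[0,1])),cen, X.max(0),X.min(0))
E
```

```text
[[ 0.438 -0.001  0.899]
 [-0.899  0.002  0.438]
 [-0.002 -1.    -0.   ]]
table z -0.0002855711559890395 0.057961234107730256
(347, 321) [[ 0.368  -0.0564  0.009 ]] [ 0.368  -0.0566  0.0039]
(371, 240) [[ 0.5733 -0.1144  0.005 ]] [ 0.5734 -0.1145  0.0041]
(275, 207) [[0.6054 0.1091 0.2   ]] [0.6041 0.1084 0.2052]
618
z [0.0001092  0.00659105 0.0113811 ]
axis yaw 167.5298300018166 [ 0.50425625 -0.09563519] [ 0.57571708 -0.03415885] [ 0.34096249 -0.11693576]
```

View pics/crop0.png

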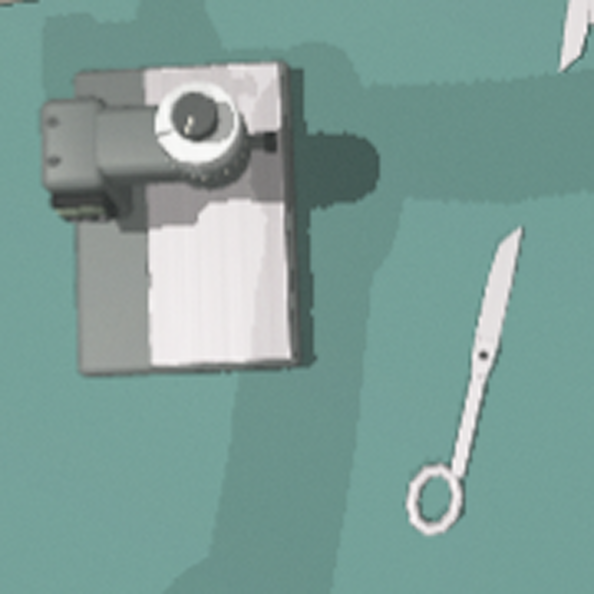

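Run:
```python
from h import *
c=load('top0')
cr=lambda x,y:(215+(x+.5)/3.3-.5,170+(y+.5)/3.3-.5)
print('knob',atz(c,cr(195,117),.206).round(4),'ring',atz(c,cr(198,125),.184).round(4))
# plate corners z=.03 : left edge, bottom edge
for p in [(150,365),(293,358),(150,240),(290,240),(282,64)]: print('plate',p,atz(c,cr(*p),.03).round(4))
for p in [(80,372),(299,363)]: print('base',p,atz(c,cr(*p),.024).round(4))
for p,z in [((484,355),.007),((520,229),.005),((435,499),.009),((467,420),.009)]: print('blade',atz(c,cr(*p),z).round(4))
im=cv2.imread('pics/side0.png')
cv2.imwrite('pics/crop1.png',cv2.resize(im[0:120,420:560],None,fx=4,fy=4,interpolation=cv2.INTER_CUBIC))
cv2.imwrite('pics/crop2.png',cv2.resize(im[230:390,200:360],None,fx=3.5,fy=3.5,interpolation=cv2.INTER_CUBIC))
w=load('wrist0'); print(R.from_quat(w['attitude']).as_matrix().round(3))
```

```text
knob [[0.608  0.1112 0.206 ]] ring [[0.6082 0.1119 0.184 ]]
plate (150, 365) [[0.4619 0.1602 0.03  ]]
plate (293, 358) [[0.4697 0.0532 0.03  ]]
plate (150, 240) [[0.5568 0.1646 0.03  ]]
plate (290, 240) [[0.559  0.0583 0.03  ]]
plate (282, 64) [[0.697  0.0689 0.03  ]]
base (80, 372) [[0.4558 0.2139 0.024 ]]
base (299, 363) [[0.4666 0.049  0.024 ]]
blade [[ 0.4774 -0.0906  0.007 ]]
blade [[ 0.5758 -0.1176  0.005 ]]
blade [[ 0.3683 -0.0551  0.009 ]]
blade [[ 0.4278 -0.0782  0.009 ]]
[[ 0.438  0.866  0.242]
 [-0.899  0.422  0.116]
 [-0.002 -0.268  0.963]]
```

View pics/crop1.png

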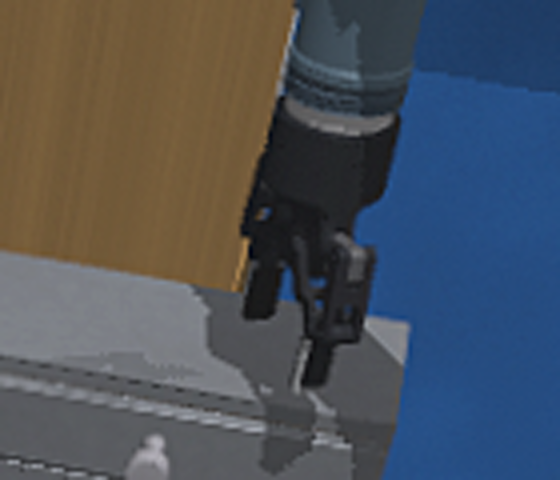

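View pics/crop2.png

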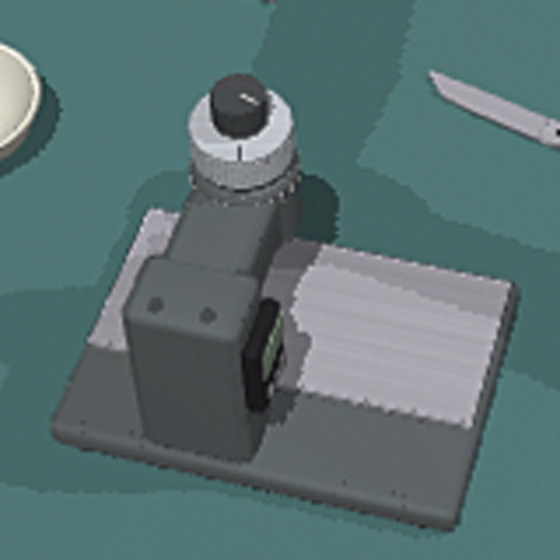

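Emit:
jog_arm(increments=[[-0.98,0,0.93,0],[-0.98,0,0.93,0],[-0.98,0,0.93,0],[-0.98,0,0.93,0],[-0.98,0,0.93,0]], claw=-1)

```text
clock: 0.65
ee_pos: [0.349, -0.3831, 0.2475]
ee_rot: [-0.6, 0.372, -0.371, 0.603]
ft_force: [0.6, -0.4, -0.8]
width: 1.001
```

Emit:
jog_arm(increments=[[-0.98,0,0.93,0.67],[-0.98,0,0.93,0.67],[-0.98,0,0.93,0.67],[-0.98,0,0.93,0.67],[-0.98,0,0.93,0.67]])

```text
clock: 1.15
ee_pos: [0.4075, -0.1945, 0.2482]
ee_rot: [-0.439, 0.554, -0.554, 0.439]
ft_force: [0.5, -1.2, -0.1]
width: 0.996
```

```bash
cat >> h.py <<'E'
def todo(target,yaw):
    "fractions: target TCP (3), yaw(deg) of tool z axis"
    s=state(); M=R.from_quat(s['ee_rot']).as_matrix(); d=M.T@(np.asarray(target)-s['ee_pos'])
    y=np.degrees(np.arctan2(M[1,2],M[0,2])); t=-(yaw-y); t=(t+180)%360-180
    print('pos',s['ee_pos'].round(4),'yaw',y.round(2),'tilt',M[:,1].round(4),'q7',s['joints'][6].round(3),'-> frac',(d/.15).round(3),'turn',round(t/60,3))
E
python3 - <<'E'
from h import *
snap('wrist','w1'); todo([.4415,-.0817,.2],-14)
E
```

```text
pos [ 0.4087 -0.1909  0.2482] yaw -13.3 tilt [ 6.e-04  3.e-03 -1.e+00] q7 -1.456 -> frac [-0.758  0.324  0.045] turn 0.012
```

View pics/w1.png

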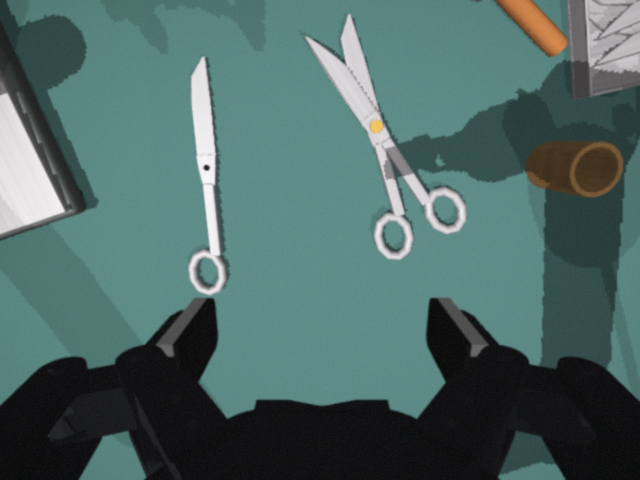

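Emit:
jog_arm(increments=[[-0.75,0.2,0.03,0.01],[-0.75,0.2,0.03,0.01],[-0.75,0.2,0.03,0.01],[-0.75,0.2,0.03,0.01]])

```text
clock: 1.6
ee_pos: [0.4366, -0.0867, 0.2175]
ee_rot: [-0.439, 0.555, -0.554, 0.438]
ft_force: [0.3, 0.1, -0.1]
width: 0.999
```

Run:
```python
from h import *
c=snap('wrist','w2'); todo([.4415,-.0817,.03],-14); print(state()['joints'].round(3))
c=load('w1'); 
for uv,z in [((206.5,167.5),.007),((204,57),.005),((208,272),.009)]: print(atz(c,uv,z).round(4))
```

```text
pos [ 0.4365 -0.0891  0.2179] yaw -13.57 tilt [-1.e-03 -1.e-04 -1.e+00] q7 -1.713 -> frac [-0.056  1.253  0.022] turn 0.007
[ 0.445  0.043 -0.341  2.084  0.017  1.018 -1.713]
[[ 0.4786 -0.0911  0.007 ]]
[[ 0.5782 -0.12    0.005 ]]
[[ 0.3708 -0.0582  0.009 ]]
```

View pics/w2.png

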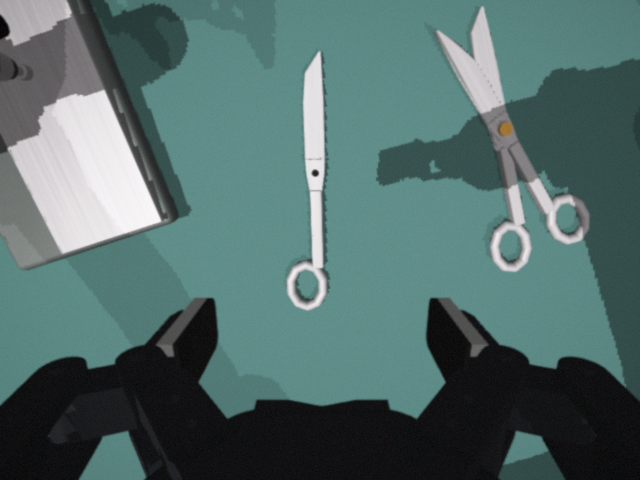

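Run:
```python
from h import *
c=load('w2')
im=c['color'].min(2).astype(float)
def mid(v,lo=295,hi=340):
    row=im[v,lo:hi]; m=row>150; u=np.nonzero(m)[0]+lo; return u.min(),u.max()
pts=[]
for v in (90,110,130,150,175,200,215,230,245):
    a,b=mid(v); z=.009 if v>190 else (.007 if v>160 else .005)
    A,B=atz(c,[(a-.5,v),(b+.5,v)],z); print(v,a,b,((A+B)/2).round(4),np.linalg.norm(A-B).round(4)); 
    if v>190: pts.append((A+B)/2)
h=atz(c,(315.3,173),.007)[0]; t=atz(c,(321,51),.005)[0]; print(h,t,np.linalg.norm(h-t))
pts=np.array(pts); d=pts[0]-pts[-1]; print('shank yaw',np.degrees(np.arctan2(d[1],d[0])), 'hole->shank', np.degrees(np.arctan2(*(h-pts[-1])[[1,0]])))
P=cloud(c); print(P[10:14,5:9,2])
todo([.4415,-.0817,.03],-14)
```

```text
90 304 322 [ 0.5496 -0.1062  0.005 ] 0.0169
110 303 323 [ 0.5332 -0.1022  0.005 ] 0.0189
130 304 323 [ 0.5163 -0.0985  0.005 ] 0.0182
150 305 323 [ 0.499  -0.0948  0.005 ] 0.0176
175 306 323 [ 0.4769 -0.0899  0.007 ] 0.0168
200 310 320 [ 0.4542 -0.0849  0.009 ] 0.0104
215 311 321 [ 0.4399 -0.0825  0.009 ] 0.0105
230 311 321 [ 0.4255 -0.079   0.009 ] 0.0107
245 312 322 [ 0.4106 -0.0764  0.009 ] 0.0108
[ 0.47847148 -0.09107443  0.007     ] [ 0.57883714 -0.12041877  0.005     ] 0.1045865984792731
shank yaw -11.108724962822441 hole->shank -12.221385144379402
[[0.02853222 0.0289813  0.02926174 0.03000729]
 [0.02948483 0.03024234 0.02846794 0.02938337]
 [0.02955101 0.03030934 0.02992096 0.02898088]
 [0.02953262 0.02989776 0.0291951  0.02923404]]
pos [ 0.4365 -0.0891  0.2179] yaw -13.57 tilt [-1.e-03 -1.e-04 -1.e+00] q7 -1.713 -> frac [-0.056  1.253  0.022] turn 0.007
```

Run:
```python
from h import *
todo([.4416,-.0827,.02],-12.1)
```

```text
pos [ 0.4365 -0.0891  0.2179] yaw -13.57 tilt [-1.e-03 -1.e-04 -1.e+00] q7 -1.713 -> frac [-0.05   1.319  0.024] turn -0.024
```

Emit:
jog_arm(increments=[[-0.05,0.6,0.025,-0.025],[-0.05,0.6,0.025,-0.025],[-0.05,0.6,0.025,-0.025],[-0.05,0.6,0.025,-0.025]])

```text
clock: 2.05
ee_pos: [0.4415, -0.085, 0.1284]
ee_rot: [-0.444, 0.551, -0.551, 0.443]
ft_force: [0.1, 0.4, 1.7]
width: 1.001
```

Run:
```python
from h import *
todo([.4416,-.0827,.02],-12.1); snap('wrist','w3');todo([.4416,-.0827,.02],-12.1)
```

```text
pos [ 0.4415 -0.085   0.1284] yaw -12.41 tilt [-1.6e-03 -1.0e-04 -1.0e+00] q7 -1.765 -> frac [-0.015  0.723 -0.002] turn -0.005
pos [ 0.443  -0.0849  0.1297] yaw -12.39 tilt [ 2.e-03 -8.e-04 -1.e+00] q7 -1.765 -> frac [-0.012  0.732 -0.014] turn -0.005
```

View pics/w3.png

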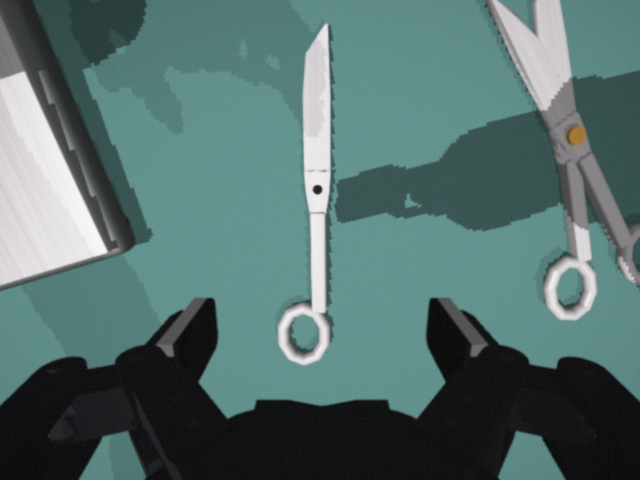

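Emit:
jog_arm(increments=[[-0.015,0.3,-0.01,-0.005],[-0.015,0.6,-0.01,-0.005],[-0.015,0.72,-0.01,-0.005],[-0.015,0.72,-0.01,-0.005],[-0.015,0.72,-0.01,-0.005]])

```text
clock: 2.6
ee_pos: [0.4434, -0.0816, 0.0223]
ee_rot: [0.444, -0.548, 0.551, -0.446]
ft_force: [0.1, 0.2, 0.2]
width: 1.0
```

Run:
```python
from h import *
snap('wrist','w4');todo([.4416,-.0827,.02],-12.1)
```

```text
pos [ 0.4438 -0.0815  0.0227] yaw -12.0 tilt [ 0.0053 -0.0013 -1.    ] q7 -1.873 -> frac [ 0.011  0.018 -0.013] turn 0.002
```

View pics/w4.png

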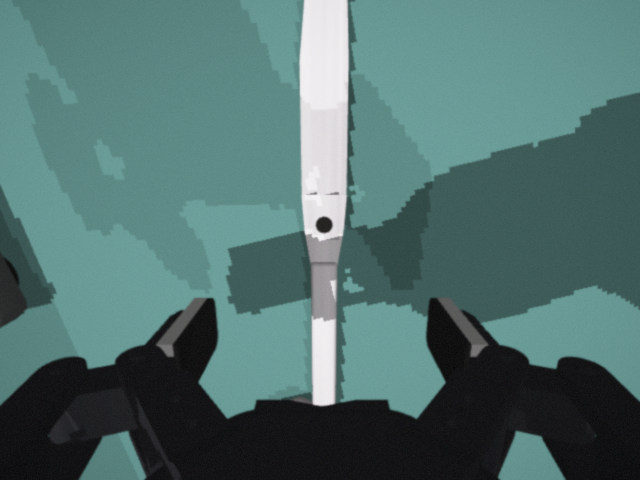

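Emit:
jog_arm(increments=[[0.01,0.02,-0.01,0],[0.01,0.02,-0.01,0],[0.01,0.02,-0.01,0],[0.01,0.02,-0.01,0],[0.01,0.02,-0.01,0]], claw=1)

```text
clock: 3.15
ee_pos: [0.4394, -0.0818, 0.0175]
ee_rot: [0.445, -0.549, 0.549, -0.445]
ft_force: [0.0, -0.0, 0.1]
width: 0.145
```

Emit:
jog_arm(increments=[[0,0,0,0],[0,0,0,0],[0,0,0,0],[0,0,0,0]])

```text
clock: 3.55
ee_pos: [0.4395, -0.0817, 0.0177]
ee_rot: [0.445, -0.549, 0.549, -0.445]
ft_force: [-2.3, 0.3, 5.2]
width: 0.106
```

Run:
```python
from h import *
snap('wrist','w5');todo([.4416,-.0827,.02],-12.1); print(state()['width'],state()['ft_force'])
```

```text
pos [ 0.4394 -0.0817  0.0176] yaw -11.95 tilt [ 0.e+00 -1.e-04 -1.e+00] q7 -1.874 -> frac [ 0.003 -0.016  0.015] turn 0.003
0.10929304807703653 [-1.02334148 -0.33877655  5.19221483]
```

View pics/w5.png

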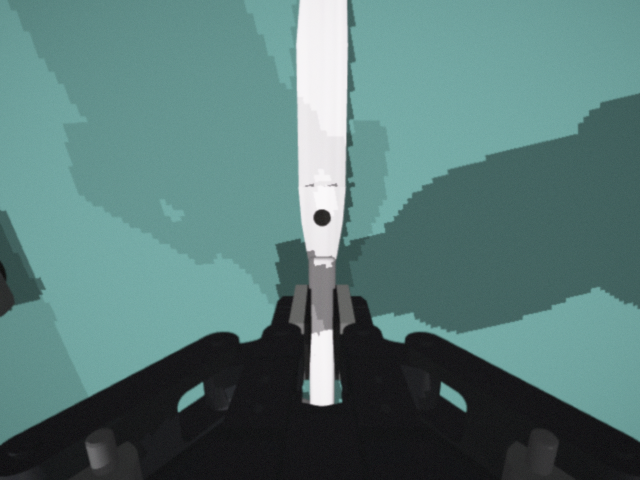

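Emit:
jog_arm(increments=[[0,-0.2,0,0],[0,-0.4,0,0],[0,-0.4,0,0]])

```text
clock: 3.9
ee_pos: [0.4424, -0.0822, 0.0802]
ee_rot: [0.443, -0.547, 0.551, -0.447]
ft_force: [1.0, -0.5, -1.0]
width: 0.102
```

Run:
```python
from h import *
todo([.4095,.0984,.0777],3.9); print(state()['width'],state()['ft_force'])
```

```text
pos [ 0.4424 -0.0822  0.0802] yaw -11.96 tilt [ 0.0075 -0.0014 -1.    ] q7 -1.812 -> frac [-1.132  0.013 -0.464] turn -0.264
0.10151321492952538 [ 1.01946551 -0.45053158 -0.96063115]
```

Emit:
jog_arm(increments=[[-0.25,0,-0.23,-0.06],[-0.5,0,-0.46,-0.13],[-0.75,0,-0.46,-0.2],[-0.95,0,-0.46,-0.264],[-0.95,0,-0.46,-0.264]])

```text
clock: 4.4
ee_pos: [0.4018, 0.0769, 0.0771]
ee_rot: [-0.517, 0.481, -0.48, 0.52]
ft_force: [1.4, 0.3, -1.2]
width: 0.11
```

Run:
```python
from h import *
c=snap('wrist','w6');todo([.4095,.0984,.0777],3.9); print(state()['width'],state()['ft_force'])
```

```text
pos [0.401  0.0743 0.0767] yaw 4.17 tilt [-4.0e-04  1.3e-03 -1.0e+00] q7 -1.934 -> frac [-0.156 -0.007  0.068] turn 0.005
0.10446549502456416 [-0.290728   -0.35084359 -1.42198456]
```

View pics/w6.png

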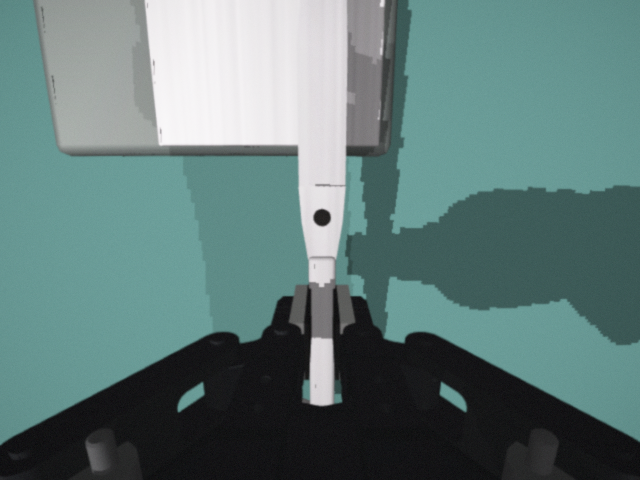

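Run:
```python
from h import *
c=load('w6')
A=atz(c,[(159.5,146),(295,145.5),(150.5,40),(147.5,2)],.03); print('plate corner/front/left',A.round(4))
d=A[0]-A[1]; print('yaw front',np.degrees(np.arctan2(-d[0],d[1]))); d=A[3]-A[0]; print('yaw left',np.degrees(np.arctan2(d[1],d[0])))
p=np.radians(3.9)
for y in (3.5,3.9,4.3):
  p=np.radians(y);print('axis',A[0][:2]+[.145*np.cos(p)-(-.057)*-0+.057*np.sin(p),.145*np.sin(p)-.057*np.cos(p)])
# hole and spot relative TCP
zt=state()['ee_pos'][2]-.0177
H=atz(c,(322,217),zt+.007)[0]; print('hole',H,'d',np.linalg.norm((H-state()['ee_pos'])[:2]))
j=atz(c,(322,257),zt+.009)[0]; print('shank/boss step',np.linalg.norm((j-state()['ee_pos'])[:2]))
j=atz(c,(322,184),zt+.007)[0]; print('boss/blade step',np.linalg.norm((j-state()['ee_pos'])[:2]))
```

```text
plate corner/front/left [[0.4632 0.1582 0.03  ]
 [0.4681 0.0941 0.03  ]
 [0.5088 0.1608 0.03  ]
 [0.5239 0.1616 0.03  ]]
yaw front 4.341382911477594
yaw left 3.1712925268713583
axis [0.61138921 0.11020129]
axis [0.61172099 0.11123715]
axis [0.61204553 0.1122753 ]
hole [0.44205177 0.0792502  0.06599036] d 0.04134587535833502
shank/boss step 0.025563227975727815
boss/blade step 0.05418255189000695
```

Emit:
jog_arm(increments=[[-0.155,0,0.07,0.005],[-0.155,0,0.07,0.005],[-0.155,0.16,0.07,0.005],[-0.155,0.16,0.07,0.005],[-0.155,0.16,0.07,0.005]])

```text
clock: 4.95
ee_pos: [0.4087, 0.0944, 0.0525]
ee_rot: [0.516, -0.485, 0.484, -0.514]
ft_force: [-0.2, 0.7, -1.7]
width: 0.107
```

Run:
```python
from h import *
c=snap('wrist','w7');c=snap('side','s7');todo([.5162,.1051,.0527],3.9); print(state()['width'],state()['ft_force'])
im=cv2.imread('pics/s7.png')
cv2.imwrite('pics/crop7.png',cv2.resize(im[200:400,200:440],None,fx=3,fy=3,interpolation=cv2.INTER_CUBIC))
```

```text
pos [0.4102 0.0951 0.0535] yaw 3.52 tilt [ 0.e+00 -3.e-04 -1.e+00] q7 -2.043 -> frac [-0.023  0.006  0.709] turn -0.006
0.10004874186565552 [ 0.06567178 -0.51500505 -0.94980658]
```

View pics/w7.png

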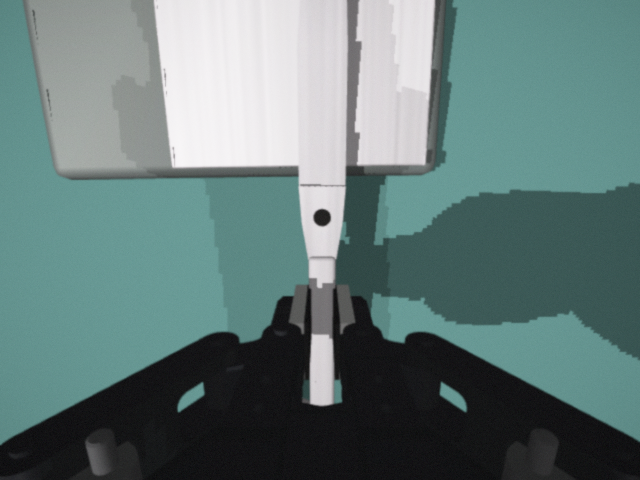

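View pics/crop7.png

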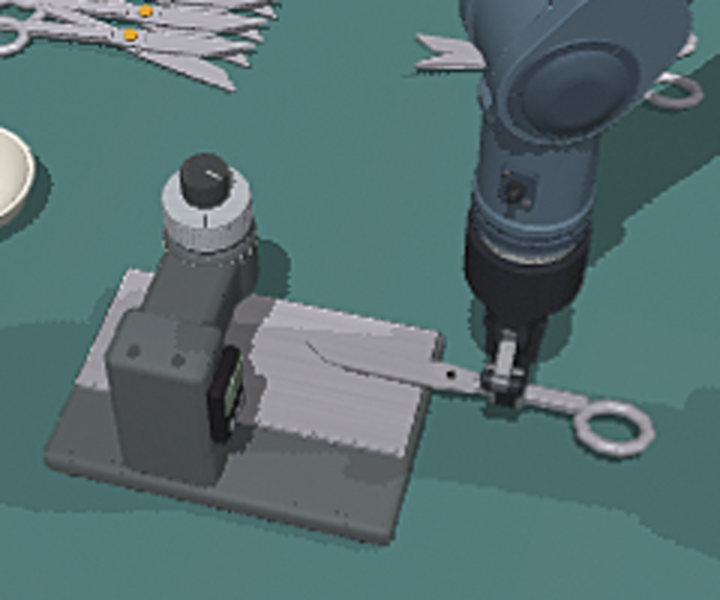

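Emit:
jog_arm(increments=[[-0.023,0.018,0.1,-0.006],[-0.023,0.018,0.25,-0.006],[-0.023,0.018,0.4,-0.006],[-0.023,0.018,0.5,-0.006],[-0.023,0.018,0.5,-0.006]])

```text
clock: 5.55
ee_pos: [0.4883, 0.1039, 0.052]
ee_rot: [-0.515, 0.482, -0.484, 0.518]
ft_force: [0.8, 0.2, -1.1]
width: 0.103
```

Run:
```python
from h import *
c=snap('wrist','w8');todo([.5162,.1051,.0507],3.9); print(state()['width'],state()['ft_force'])
```

```text
pos [0.4861 0.1038 0.0514] yaw 3.87 tilt [ 1.7e-03  5.0e-04 -1.0e+00] q7 -2.033 -> frac [0.005 0.005 0.201] turn -0.0
0.10398354120292361 [-0.70215123 -0.31686891 -2.37638864]
```

View pics/w8.png

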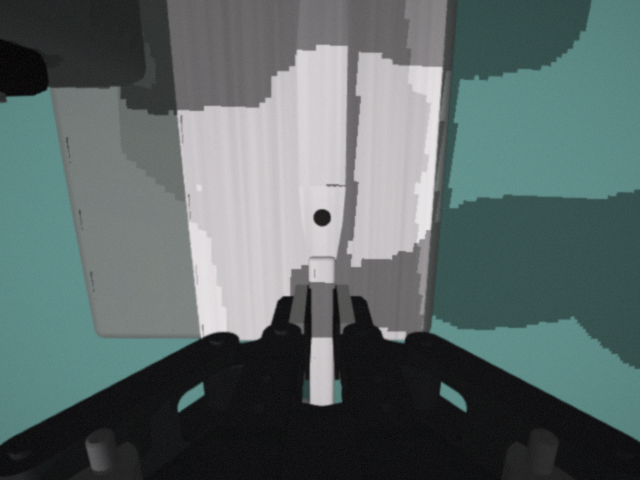

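Emit:
jog_arm(increments=[[0,0.005,0.1,0],[0,0.005,0.2,0],[0,0.005,0.2,0],[0,0.018,0.2,0],[0,0.022,0.2,0]])

```text
clock: 6.1
ee_pos: [0.5135, 0.1059, 0.0477]
ee_rot: [0.518, -0.482, 0.482, -0.516]
ft_force: [-2.1, -0.8, 7.8]
width: 0.105
```

Run:
```python
from h import *
c=snap('wrist','w9');todo([.5162,.1051,.0477],3.9); print(state()['width'],state()['ft_force'])
```

```text
pos [0.5135 0.1059 0.0477] yaw 3.97 tilt [-0.0013 -0.001  -1.    ] q7 -2.028 -> frac [0.006 0.    0.018] turn 0.001
0.10597635443445969 [-1.21104334 -0.43836059  4.00910197]
```

View pics/w9.png

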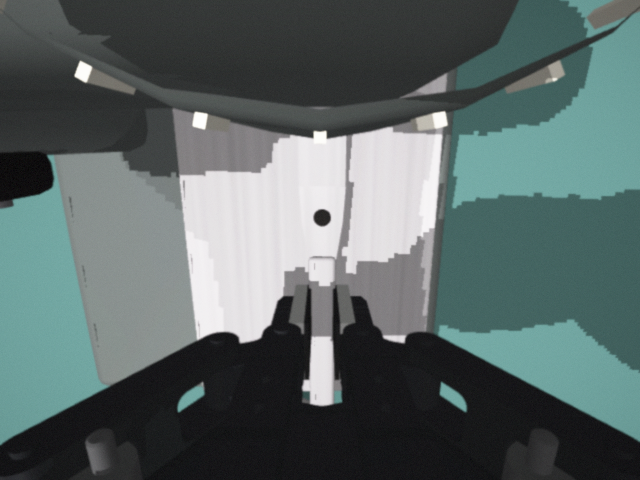

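Emit:
jog_arm(increments=[[0,0,0,0],[0,0,0,0],[0,0,0,0],[0,0,0,0]], claw=0.2)

```text
clock: 6.55
ee_pos: [0.5145, 0.106, 0.0472]
ee_rot: [0.517, -0.483, 0.482, -0.517]
ft_force: [0.3, -0.1, -0.3]
width: 0.397
```

Run:
```python
from h import *
c=snap('wrist','w10');todo([.5162,.1051,.0477],3.9); print(state()['width'],state()['ft_force'],state()['joints'].round(3))
```

```text
pos [0.5146 0.106  0.0472] yaw 3.95 tilt [-2.e-04  0.e+00 -1.e+00] q7 -2.028 -> frac [ 0.007 -0.004  0.01 ] turn 0.001
0.3977136161431669 [0.03050945 0.20931496 0.03246554] [ 0.098  0.471 -0.44   2.012  0.297  0.72  -2.028]
```

View pics/w10.png

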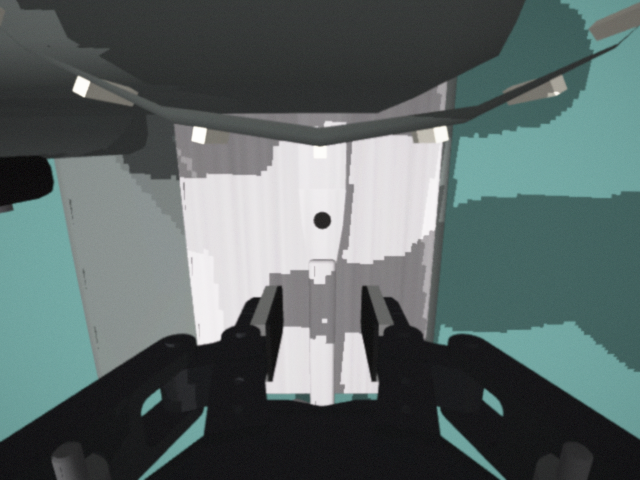

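Emit:
jog_arm(increments=[[0,-0.2,0,0],[0,-0.4,0,0],[0,-0.6,-0.3,0],[0,-0.9,-0.5,0],[0,-1,-0.5,0]])

```text
clock: 7.1
ee_pos: [0.4373, 0.1011, 0.199]
ee_rot: [0.518, -0.482, 0.482, -0.517]
ft_force: [0.5, -1.0, 0.5]
width: 0.397
```

Emit:
jog_arm(increments=[[0,-0.3,0,-0.14],[0,-0.5,0,-0.28],[0,-0.5,0,-0.42],[0,-0.5,0,-0.56],[0,-0.5,0,-0.7]], claw=-1)

```text
clock: 7.6
ee_pos: [0.4399, 0.1009, 0.2727]
ee_rot: [-0.656, 0.263, -0.264, 0.656]
ft_force: [0.1, -0.1, -0.1]
width: 1.003
```

Run:
```python
from h import *
snap('top','t11');snap('side','s11');todo([.61,.1115,.27],119); print(state()['joints'].round(3))
a=cv2.imread('pics/s11.png')[200:400,200:440];b=cv2.imread('pics/t11.png')[150:350,200:400]
cv2.imwrite('pics/c11.png',cv2.resize(a,None,fx=3,fy=3,interpolation=cv2.INTER_CUBIC)); cv2.imwrite('pics/c11b.png',cv2.resize(b,None,fx=3,fy=3,interpolation=cv2.INTER_CUBIC))
```

```text
pos [0.4397 0.1009 0.2723] yaw 45.95 tilt [ 2.e-04 -2.e-04 -1.e+00] q7 -1.081 -> frac [0.767 0.016 0.84 ] turn -1.218
[ 2.490e-01  3.000e-03 -5.600e-01  2.002e+00  2.000e-03  1.137e+00
 -1.081e+00]
```

View pics/c11.png

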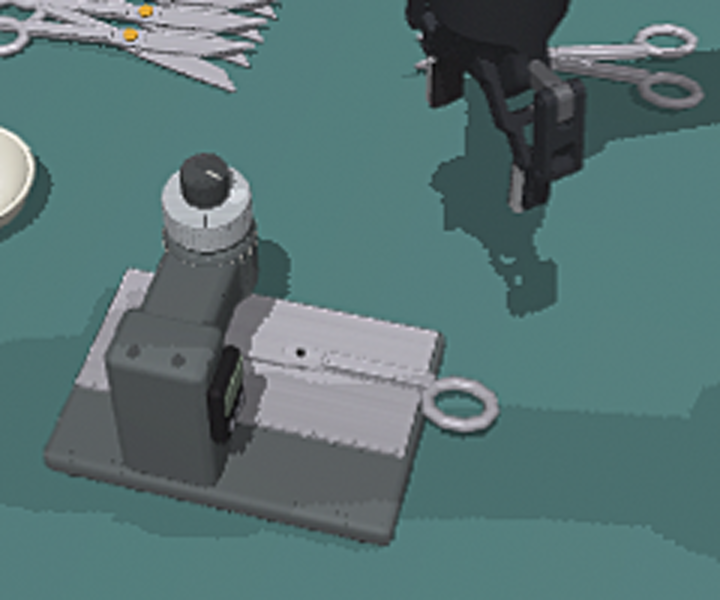

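View pics/c11b.png

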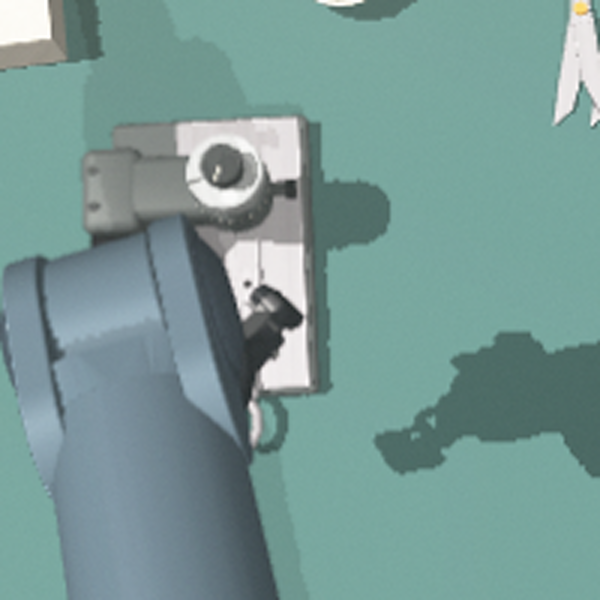

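Run:
```python
from h import *
c=load('s11'); f=lambda x,y:(200+(x+.5)/3-.5,200+(y+.5)/3-.5)
h=atz(c,f(300,352),.037)[0]; k=atz(c,f(205,171),.206)[0]; r=atz(c,f(207,202),.184)[0]
co=atz(c,[f(404,457),f(440,333)],.03)
print('hole',h,'knob',k,'ring',r,'plate corners(-145,57),(-145,-47)',co.round(4))
p=np.radians(3.9); Rz=np.array([[np.cos(p),np.sin(p)],[-np.sin(p),np.cos(p)]])
print('hole in gauge', Rz@(h-co[0])[:2]+[-.145,.057], Rz@(h-co[1])[:2]+[-.145,-.047], 'knob', Rz@(k-co[0])[:2]+[-.145,.057])
```

```text
hole [0.55303577 0.10898626 0.037     ] knob [0.60954251 0.11456625 0.206     ] ring [0.60742032 0.12014498 0.184     ] plate corners(-145,57),(-145,-47) [[0.461  0.1629 0.03  ]
 [0.4677 0.0573 0.03  ]]
hole in gauge [-0.05684582 -0.00303761] [-0.05631182 -0.0012474 ] knob [-9.04043785e-05 -1.31386118e-03]
```

Emit:
jog_arm(increments=[[0.2,0,0.2,-0.14],[0.4,0,0.4,-0.28],[0.55,0,0.6,-0.42],[0.68,0,0.75,-0.56],[0.68,0,0.75,-0.7]])

```text
clock: 8.2
ee_pos: [0.5949, 0.1104, 0.2713]
ee_rot: [-0.706, 0.012, -0.013, 0.708]
ft_force: [-0.6, -0.9, 0.1]
width: 0.997
```

Run:
```python
from h import *
snap('wrist','w12');todo([.61,.1115,.27],119); print(state()['joints'].round(3))
```

```text
pos [0.593  0.1106 0.2712] yaw 88.25 tilt [-0.0012  0.0015 -1.    ] q7 -0.439 -> frac [0.113 0.008 0.009] turn -0.513
[ 0.239  0.338 -0.602  1.664  0.201  1.203 -0.439]
```

View pics/w12.png

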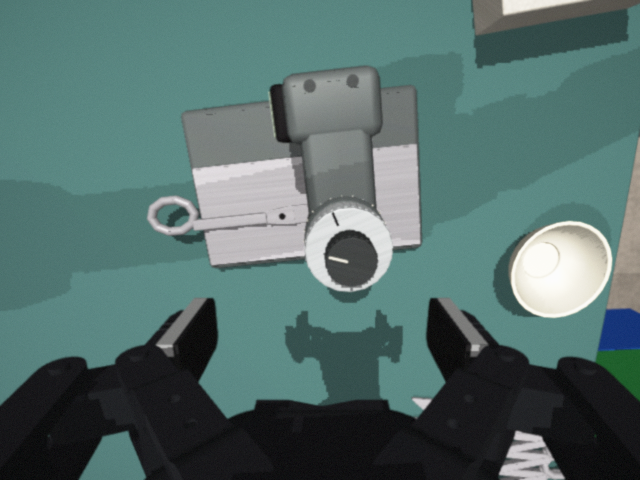

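Run:
```python
from h import *
c=load('w12')
g=c['color'].mean(2)
im=cv2.imread('pics/w12.png')[180:310,270:430]; cv2.imwrite('pics/c12.png',cv2.resize(im,None,fx=4.5,fy=4.5,interpolation=cv2.INTER_CUBIC))
for uv,z in [((351.5,258),.206),((349,250),.184),((329,259),.206)]: print(atz(c,uv,z).round(4))
th=np.linspace(0,2*np.pi,90)
for G in [(.610,.1115)]:
  o=cv2.imread('pics/w12.png')
  for r,z in [(.015,.206),(.028,.184),(.028,.160)]:
    q=proj(c,np.c_[G[0]+r*np.cos(th),G[1]+r*np.sin(th),0*th+z]); cv2.polylines(o,[np.round(q*16).astype(np.int32)],True,(0,0,255),1,cv2.LINE_AA,4)
  cv2.imwrite('pics/o12.png',cv2.resize(o[180:310,270:430],None,fx=4.5,fy=4.5))
```

```text
[[0.6121 0.1151 0.206 ]]
[[0.6123 0.1132 0.184 ]]
[[0.5993 0.1149 0.206 ]]
```

View pics/o12.png

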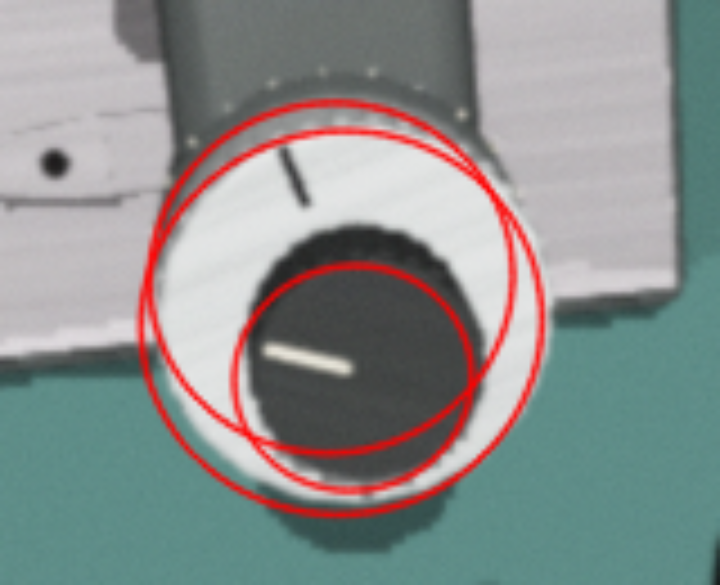

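Run:
```python
from h import *
todo([.6115,.1132,.25],119)
```

```text
pos [0.593  0.1106 0.2712] yaw 88.25 tilt [-0.0012  0.0015 -1.    ] q7 -0.439 -> frac [0.123 0.141 0.021] turn -0.513
```

Emit:
jog_arm(increments=[[0.06,0,0.01,-0.13],[0.12,0,0.02,-0.26],[0.12,0.1,0.02,-0.39],[0.12,0.14,0.02,-0.51],[0.12,0.14,0.02,-0.51]])

```text
clock: 8.75
ee_pos: [0.6082, 0.1127, 0.2496]
ee_rot: [-0.686, -0.172, 0.174, 0.686]
ft_force: [0.3, -0.6, -0.3]
width: 0.998
```

Run:
```python
from h import *
c=snap('wrist','w13');todo([.6115,.1132,.176],119); print(state()['joints'].round(3),state()['moment'])
o=cv2.imread('pics/w13.png')
th=np.linspace(0,2*np.pi,90); G=(.6115,.1132)
for r,z in [(.015,.206),(.028,.184),(.028,.160)]:
    q=proj(c,np.c_[G[0]+r*np.cos(th),G[1]+r*np.sin(th),0*th+z]); cv2.polylines(o,[np.round(q*16).astype(np.int32)],True,(0,0,255),1,cv2.LINE_AA,4)
cv2.imwrite('pics/o13.png',o)
```

```text
pos [0.6087 0.1129 0.2505] yaw 118.22 tilt [-1.9e-03 -2.0e-04 -1.0e+00] q7 0.038 -> frac [ 0.018  0.497 -0.008] turn -0.013
[ 0.286  0.407 -0.678  1.644  0.27   1.189  0.038] [ 0.00330511 -0.02121244  0.03295212]
```

View pics/o13.png

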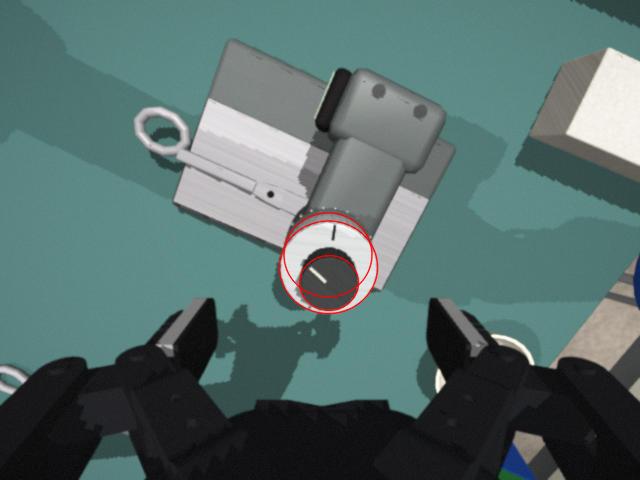

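Emit:
jog_arm(increments=[[0.018,0,0,-0.01],[0.018,0.2,0,-0.01],[0.018,0.4,0,-0.01],[0.018,0.49,0,-0.01],[0.018,0.49,0,-0.01]])

```text
clock: 9.3
ee_pos: [0.6104, 0.1139, 0.1757]
ee_rot: [-0.684, -0.176, 0.179, 0.685]
ft_force: [-0.8, -0.3, 0.1]
width: 1.0
```

Run:
```python
from h import *
c=snap('wrist','w14');snap('side','s14');todo([.6115,.1132,.176],119); print(state()['moment'],state()['ft_force'])
cv2.imwrite('pics/c14.png',cv2.resize(cv2.imread('pics/s14.png')[180:330,190:370],None,fx=4,fy=4,interpolation=cv2.INTER_CUBIC))
```

```text
pos [0.6126 0.1149 0.1788] yaw 119.1 tilt [ 1.4e-03  5.0e-04 -1.0e+00] q7 0.01 -> frac [-0.012  0.019 -0.006] turn 0.002
[-0.01402048 -0.00819767 -0.03880088] [-0.39394806  0.12068322  0.21022608]
```

View pics/w14.png

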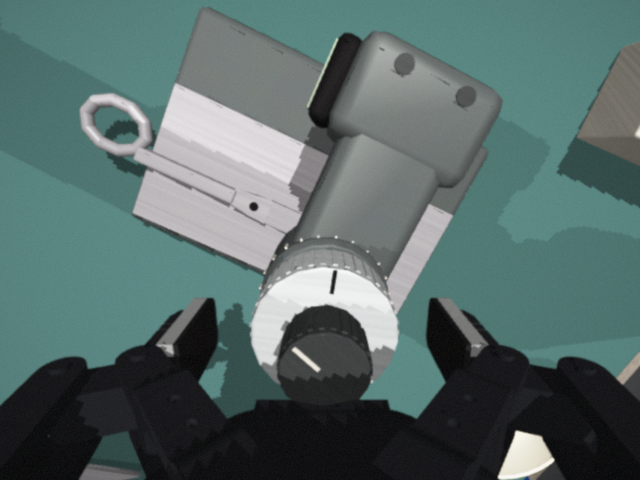

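View pics/c14.png

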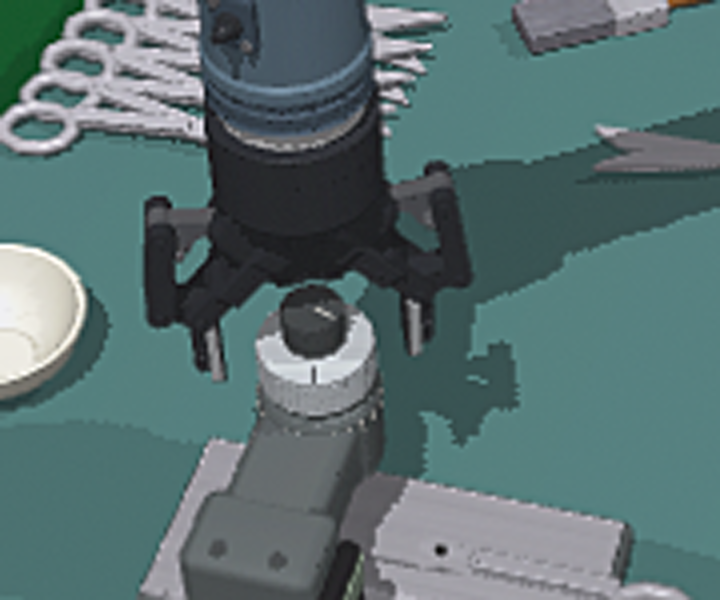

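Emit:
jog_arm(increments=[[-0.01,0.015,-0.005,0],[-0.01,0.015,-0.005,0],[-0.01,0.015,-0.005,0],[-0.01,0.015,-0.005,0],[-0.01,0.015,-0.005,0]], claw=1)

```text
clock: 9.9
ee_pos: [0.6119, 0.1132, 0.1773]
ee_rot: [0.685, 0.179, -0.177, -0.684]
ft_force: [-1.0, -0.0, 5.2]
width: 0.637
```

```bash
cat >> h.py <<'E'
def rd(n=1):
    for _ in range(n):
        s=state(); M=R.from_quat(s['ee_rot']).as_matrix()
        print(round(s['clock'],2),'w',s['width'].round(3),'F',s['ft_force'].round(2),'M',s['moment'].round(3),'yaw',np.degrees(np.arctan2(M[1,2],M[0,2])).round(2),'pos',s['ee_pos'].round(4),'q7',s['joints'][6].round(3),'tau7',s['joint_efforts'][6].round(3))
E
python3 - <<'E'
from h import *
rd(); c=snap('wrist','w15'); rd()
E
```

```text
Traceback (most recent call last):
  File "h.py", line 29, in rd
    print(round(s['clock'],2),'w',s['width'].round(3),'F',s['ft_force'].round(2),'M',s['moment'].round(3),'yaw',np.degrees(np.arctan2(M[1,2],M[0,2])).round(2),'pos',s['ee_pos'].round(4),'q7',s['joints'][6].round(3),'tau7',s['joint_efforts'][6].round(3))
                                  ^^^^^^^^^^^^^^^^
AttributeError: 'float' object has no attribute 'round'
```

```bash
sed -i "s/s\['width'\].round(3)/round(s['width'],3)/" h.py
python3 - <<'E'
from h import *
rd(); c=snap('wrist','w15'); rd()
E
```

```text
9.9 w 0.637 F [-0.97 -0.04  5.18] M [-0.232  0.328 -0.018] yaw 119.13 pos [0.6119 0.1132 0.1773] q7 0.011 tau7 0.012
9.95 w 0.636 F [-1.1  -0.83  6.3 ] M [-0.166  0.266 -0.006] yaw 119.12 pos [0.6119 0.1132 0.1773] q7 0.011 tau7 0.012
```

View pics/w15.png

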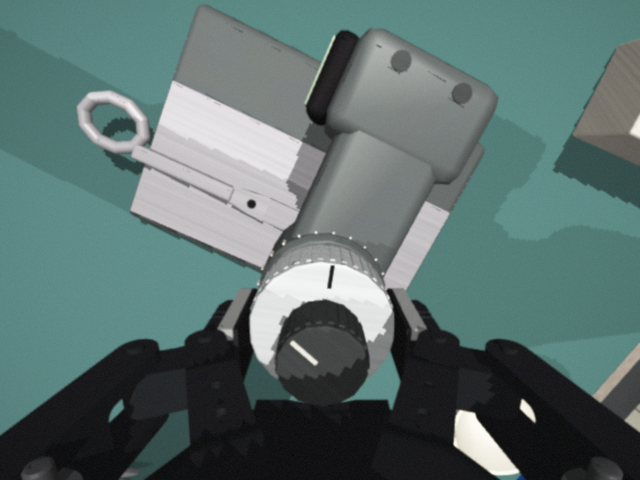

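Emit:
jog_arm(increments=[[0,0,0,0.05],[0,0,0,0.1],[0,0,0,0.15],[0,0,0,0.2],[0,0,0,0.2]])

```text
clock: 10.45
ee_pos: [0.6119, 0.1132, 0.1773]
ee_rot: [0.699, 0.106, -0.104, -0.699]
ft_force: [-0.1, -0.4, 5.5]
width: 0.638
```

Run:
```python
from h import *
rd(); c=snap('wrist','w16'); rd()
```

```text
10.45 w 0.638 F [-0.09 -0.39  5.54] M [-0.107  0.286 -0.022] yaw 107.12 pos [0.6119 0.1132 0.1773] q7 -0.181 tau7 -0.127
10.5 w 0.632 F [-0.28  0.07  5.7 ] M [-0.167  0.362 -0.027] yaw 107.13 pos [0.612  0.1133 0.1773] q7 -0.181 tau7 -0.003
```

View pics/w16.png

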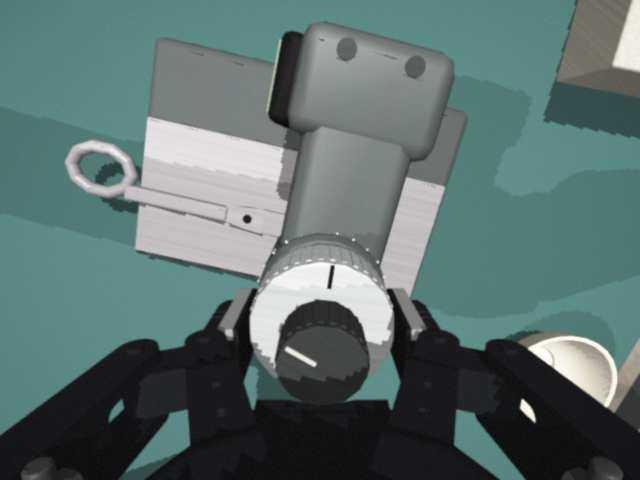

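Emit:
jog_arm(increments=[[0,0,0,0.06],[0,0,0,0.12],[0,0,0,0.18],[0,0,0,0.24],[0,0,0,0.3]])

```text
clock: 11.0
ee_pos: [0.612, 0.1133, 0.1773]
ee_rot: [0.707, -0.005, 0.007, -0.707]
ft_force: [-0.8, -1.3, 5.0]
width: 0.635
```

Run:
```python
from h import *
rd(3); camera('top');rd()
```

```text
11.0 w 0.635 F [-0.75 -1.34  4.96] M [-0.148  0.242  0.236] yaw 89.06 pos [0.612  0.1133 0.1773] q7 -0.471 tau7 0.14
11.0 w 0.635 F [-0.75 -1.34  4.96] M [-0.148  0.242  0.236] yaw 89.06 pos [0.612  0.1133 0.1773] q7 -0.471 tau7 0.14
11.0 w 0.635 F [-0.75 -1.34  4.96] M [-0.148  0.242  0.236] yaw 89.06 pos [0.612  0.1133 0.1773] q7 -0.471 tau7 0.14
11.05 w 0.636 F [-0.01 -0.5   6.22] M [-0.141  0.279  0.024] yaw 88.94 pos [0.612  0.1133 0.1773] q7 -0.473 tau7 -0.273
```

Emit:
jog_arm(increments=[[0,0,0,0.015],[0,0,0,0.03],[0,0,0,0.045],[0,0,0,0.06],[0,0,0,0.075]])

```text
clock: 11.55
ee_pos: [0.612, 0.1133, 0.1773]
ee_rot: [-0.706, 0.032, -0.034, 0.706]
ft_force: [-1.3, -0.3, 6.0]
width: 0.631
```

Run:
```python
from h import *
rd(3)
```

```text
11.55 w 0.631 F [-1.25 -0.29  5.99] M [-0.119  0.304  0.22 ] yaw 84.66 pos [0.612  0.1133 0.1773] q7 -0.542 tau7 -0.136
11.55 w 0.631 F [-1.25 -0.29  5.99] M [-0.119  0.304  0.22 ] yaw 84.66 pos [0.612  0.1133 0.1773] q7 -0.542 tau7 -0.136
11.55 w 0.631 F [-1.25 -0.29  5.99] M [-0.119  0.304  0.22 ] yaw 84.66 pos [0.612  0.1133 0.1773] q7 -0.542 tau7 -0.136
```

Emit:
jog_arm(increments=[[0,0,0,0.015],[0,0,0,0.03],[0,0,0,0.045],[0,0,0,0.06],[0,0,0,0.075]])

```text
clock: 12.05
ee_pos: [0.612, 0.1133, 0.1773]
ee_rot: [-0.704, 0.06, -0.062, 0.705]
ft_force: [-1.0, 0.3, 5.8]
width: 0.633
```

```bash
python3 -c "from h import *; rd()"
```

```text
12.05 w 0.633 F [-0.97  0.26  5.81] M [-0.156  0.294  0.217] yaw 80.16 pos [0.612  0.1133 0.1773] q7 -0.615 tau7 -0.136
```

Emit:
jog_arm(increments=[[0,0,0,0.015],[0,0,0,0.03],[0,0,0,0.045],[0,0,0,0.06],[0,0,0,0.075]])

```text
clock: 12.55
ee_pos: [0.612, 0.1133, 0.1773]
ee_rot: [-0.701, 0.087, -0.089, 0.702]
ft_force: [-0.5, -0.4, 5.7]
width: 0.634
```

```bash
python3 -c "from h import *; rd()"
```

```text
12.55 w 0.634 F [-0.47 -0.44  5.73] M [-0.171  0.256  0.237] yaw 75.66 pos [0.612  0.1133 0.1773] q7 -0.687 tau7 -0.136
```

Emit:
jog_arm(increments=[[0,0,0,0.015],[0,0,0,0.03],[0,0,0,0.045],[0,0,0,0.06],[0,0,0,0.075]])

```text
clock: 13.05
ee_pos: [0.6121, 0.1133, 0.1773]
ee_rot: [-0.697, 0.115, -0.117, 0.698]
ft_force: [-1.1, -1.1, 5.9]
width: 0.635
```

```bash
python3 -c "from h import *; rd()"
```

```text
13.05 w 0.635 F [-1.05 -1.12  5.87] M [-0.196  0.204  0.276] yaw 71.17 pos [0.6121 0.1133 0.1773] q7 -0.76 tau7 -0.168
```

Emit:
jog_arm(increments=[[0,0,0,0.015],[0,0,0,0.03],[0,0,0,0.045]])

```text
clock: 13.35
ee_pos: [0.6121, 0.1133, 0.1773]
ee_rot: [-0.695, 0.131, -0.133, 0.695]
ft_force: [-0.3, -0.6, 6.3]
width: 0.632
```

```bash
python3 -c "from h import *; rd()"
```

```text
13.35 w 0.632 F [-0.29 -0.55  6.25] M [-0.125  0.253  0.291] yaw 68.48 pos [0.6121 0.1133 0.1773] q7 -0.803 tau7 -0.204
```

Emit:
jog_arm(increments=[[0,0,0,0.015],[0,0,0,0.03],[0,0,0,0.045],[0,0,0,0.055]])

```text
clock: 13.75
ee_pos: [0.6121, 0.1133, 0.1774]
ee_rot: [-0.69, 0.151, -0.153, 0.691]
ft_force: [-0.9, -1.0, 5.6]
width: 0.633
```

```bash
python3 -c "
from h import *
rd(); snap('wrist','w17'); rd()"
```

```text
13.75 w 0.633 F [-0.9  -0.95  5.6 ] M [-0.121  0.304  0.335] yaw 65.21 pos [0.6121 0.1133 0.1774] q7 -0.856 tau7 -0.293
13.8 w 0.635 F [-0.58 -0.9   5.54] M [-0.142  0.318  0.297] yaw 65.19 pos [0.6121 0.1133 0.1774] q7 -0.856 tau7 -0.349
```

View pics/w17.png

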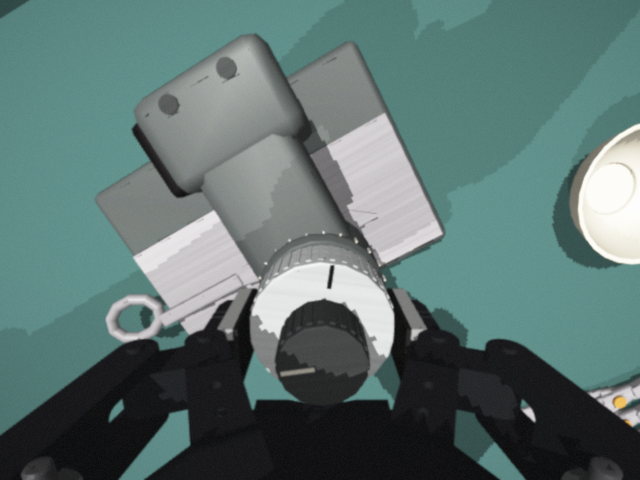

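Emit:
jog_arm(increments=[[0,0,0,0],[0,0,0,0],[0,0,0,0],[0,0,0,0],[0,0,0,0]], claw=-1)

```text
clock: 14.3
ee_pos: [0.6108, 0.113, 0.1753]
ee_rot: [0.691, -0.152, 0.152, -0.691]
ft_force: [-0.5, -0.1, 0.3]
width: 0.999
```

Emit:
jog_arm(increments=[[0,-0.1,0,0],[0,-0.25,0,0],[0,-0.5,0,0],[0,-0.7,0,0],[0,-0.7,0,0]])

```text
clock: 14.8
ee_pos: [0.6145, 0.1146, 0.2882]
ee_rot: [-0.689, 0.148, -0.156, 0.692]
ft_force: [0.6, 1.1, 0.5]
width: 0.998
```

```bash
python3 -c "
from h import *
rd(); c=snap('wrist','w18'); rd()
cv2.imwrite('pics/c18.png',cv2.resize(cv2.imread('pics/w18.png')[130:330,220:440],None,fx=3,fy=3,interpolation=cv2.INTER_CUBIC))"
```

```text
14.8 w 0.998 F [0.57 1.11 0.55] M [ 0.085 -0.044  0.016] yaw 65.16 pos [0.6145 0.1146 0.2882] q7 -0.814 tau7 0.029
14.85 w 0.999 F [-0.57 -0.19 -1.21] M [-0.041  0.009 -0.001] yaw 65.16 pos [0.6131 0.114  0.2853] q7 -0.814 tau7 0.009
```

View pics/w18.png

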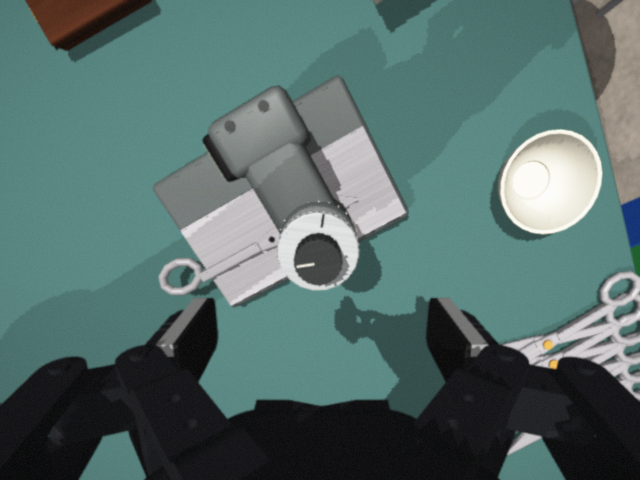

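Emit:
jog_arm(increments=[[-0.2,0,-0.3,0],[-0.4,0,-0.6,0],[-0.5,0,-0.9,0],[-0.5,0,-0.9,0],[-0.5,0,-0.9,0]])

```text
clock: 15.35
ee_pos: [0.4847, 0.0203, 0.28]
ee_rot: [0.691, -0.154, 0.153, -0.69]
ft_force: [1.2, 0.6, 1.0]
width: 1.002
```

Run:
```python
from h import *
for f,a,b in [('w12',(328.2,257.5),(348.2,262)),('w18',(298,266),(314,264))]:
    P=atz(load(f),[a,b],.206); d=P[0]-P[1]; print(f,P[0].round(4),np.degrees(np.arctan2(d[1],d[0])))
s=snap('side','s19'); t=snap('top','t19'); rd()
a=cv2.imread('pics/s19.png')[200:400,200:440]; cv2.imwrite('pics/c19.png',cv2.resize(a,None,fx=3,fy=3,interpolation=cv2.INTER_CUBIC))
```

```text
w12 [0.5989 0.1158 0.206 ] 164.67738265316862
w18 [0.6002 0.1158 0.206 ] 162.45978594668918
15.45 w 0.999 F [0.51 0.35 0.44] M [-0.014  0.058  0.007] yaw 65.19 pos [0.4868 0.023  0.2808] q7 -0.592 tau7 0.001
```

View pics/c19.png

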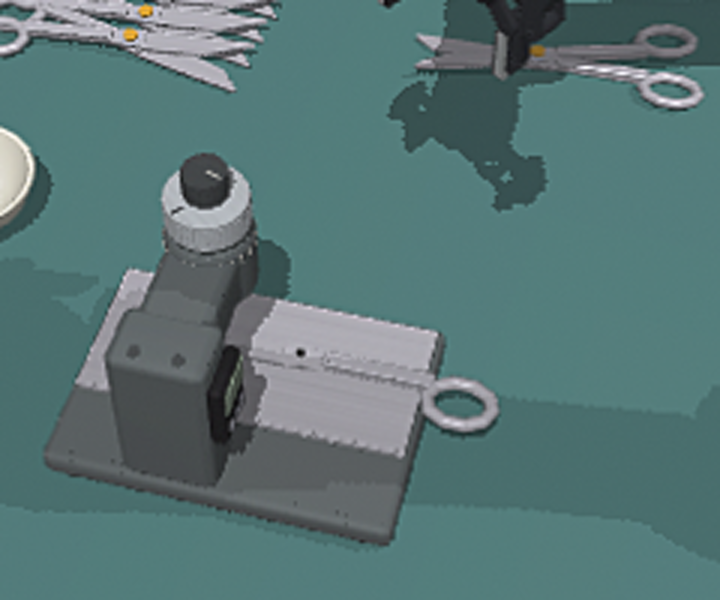

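View pics/t19.png

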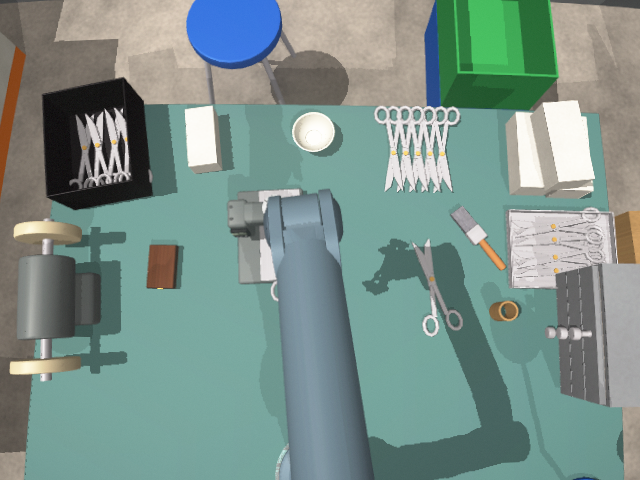

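Emit:
jog_arm(increments=[[0,0,0,0],[0,0,0,0],[0,0,0,0],[0,0,0,0]])

```text
clock: 15.85
ee_pos: [0.4865, 0.0227, 0.2805]
ee_rot: [-0.69, 0.152, -0.152, 0.691]
ft_force: [-0.4, 0.1, 0.8]
width: 0.998
```

```bash
python3 -c "
from h import *
rd(); print(finish_job())"
```

```text
15.85 w 0.998 F [-0.37  0.08  0.81] M [0.013 0.004 0.   ] yaw 65.21 pos [0.4865 0.0227 0.2805] q7 -0.591 tau7 -0.001
the job is handed in; nothing more can be done
None
```

I laid the scissor half flat on the steel rest and let go of it. Then I turned only the outer ring clockwise, about 54°, until the foot pressed on the blade. I handed the job in at about 16 s with the gripper open and clear of everything; no verdict is reported.

- **Foot force:** I estimate 9 to 10 N. The ring's moment rose about 0.11 N m above its running friction, which gives 9 N (noise about ±1.5 N). The angle turned since first touch, about 0.14 rad, gives about 10 N. I did not re-grip the ring to measure the force again after letting go.
- **Blade position:** After release, the side view put the spindle axis about 2 to 3 mm along and 1 to 3 mm across from the middle of the blade. The final picture showed the blade unmoved.
- **Fine knob:** Its mark agreed with its earlier position within about 1.3 mm and 2°, which is within pixel error.
- **Other objects:** The pair, brush, case and core looked unmoved in the last top view, judged by eye.
- **Disagreement:** The camera estimates of the spindle axis differed by about 2 to 4 mm, and one rough side-view reading of the ring was 7 to 9 mm off. For gripping the ring I used the wrist camera's estimate, and the ring turned with little side force, at most about 1.5 N.

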